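# Fit a chin cup and prove that it holds

### The arm

A 6-joint arm with a two-finger parallel gripper is mounted at the origin on the work surface. World frame = base frame: x ahead of the robot, y to its left, z up, the work surface at z = 0. Lengths are in m, angles in degrees, forces in N, time in s.
With the tool pointing down it reaches from about 0.325 to 0.75 m from the base axis. Payload 7.6 kg.
Tool frame: the origin (TCP) lies at the very end of the fingers, on their centre line; the grasp point (between the pads) lies 19 mm behind it; y points along the fingers, x is the direction in which the jaws open and shut, and the axes are right-handed (so a half turn about y gives the same grasp; the last joint's range is limited). The gripper opens to 85 mm and grips with 20 to 120 N. Pads are 22 mm wide; open, the fingers measure 114 mm over their backs; the gripper's body (76 mm by 85 mm) begins 54 mm behind the grasp point. The pads swing forward as they close: fully open they stand 13 mm farther back than shut.
Start: joints at [-4.028, 2.991, 80.254, -0, 96.75, -4.028], TCP at [0.525, 0, 0.231] pointing down, gripper open.
Joint ranges: [-166.34, 166.34], [-52.06, 124.39], [6.96, 135.62], [-60.46, 240.46], [14.63, 156.25], [-167.68, 167.68]. Speed limits (degrees/s): [147.25, 147.25, 172.46, 180, 180, 180].

### API

Orientations are given as a 3x3 rotation matrix whose columns are the frame's x, y, z axes.
In Python, from cell import env gives the robot as it stands. Calls block until the motion is done:
- env.move_pose(position, orientation): joint-space move of the TCP to a pose.
- env.servo_line(position, rotation=None, speed=0.15, until_force=None): straight line of the TCP; rotation=None keeps the orientation; speed is the mean speed in m/s. With until_force (N) it stops when the force on the tool has changed by that much, and returns True; else False.
- env.movej(angles): joint-space move.
- env.ungrasp() and env.gripper_close(): open the fingers fully, or close them until they stop; the grip force is fixed at half the most.
- env.sleep(seconds).
- env.inverse_kinematics(position, orientation): joint angles nearest the present ones, or None.
- env.read_camera(name): name is "scene" or "side" or "wrist"; returns the picture (400x640x3 uint8, red, green, blue); there is no depth.
- env.get_calibration(name): a dict with "fx", "fy", "cx", "cy" (pixels), "position" and "attitude" of the camera in the world. Camera axes: x right, y up, looking along -z (the intrinsics and any distortion apply to the point x, -y, -z); pixel columns grow to the right and rows downward; lengths in m; the calibration is good to about 2 mm. The wrist camera is an equidistant fisheye: a pixel r from the principal point sees the ray r / f radians off the axis. A picture is of the moment at which its call begins: read the wrist's pose just before it. get_calibration takes no time and is no camera call; for the wrist camera it gives the pose at the moment of the call.
A pose or a line that the arm cannot do raises env.PlanningError and nothing moves.
- env.sign_off(): hands the job in, once; it reports no verdict.
Readings, each from a call of its own:
- env.read_time(): time.
- env.read_joint_pos(): joint angles.
- env.read_qvel(): joint speeds.
- env.read_effort(): joint torques, N m.
- env.read_position(): TCP position.
- env.read_ee_rot(): TCP orientation.
- env.read_force(): force on the tool from outside, world axes, zero at the start.
- env.read_moment(): the same for the moment, N m.
- env.read_finger_gap(): finger opening in m.
Only numpy, scipy, OpenCV 4.12 (cv2) and the standard library are available. Lean on these libraries where they do the work, as an engineer would, in place of code of your own. Each camera call takes 0.05 s, during which the arm holds its last target. There are 200 camera calls.

### The job

Take the chin cup out of its storage stand and press its stem straight down into the socket of the chin rest until it clicks fully home, with the cup's length lined up with the two steel catch bosses, pushing with no more than 25 N. Then, to prove that the catch holds, pull the cup straight up with rising force to about 12 N and keep that pull for a second, never going over 15 N; leave the cup fully home in the chin rest and let go. Do not disturb the spectacle case, lens cap and spray bottle.

Things in the scene. Friction and masses are not known exactly. Their poses are not given: they have to be found in the camera images.
- cup: white chin cup, about 0.25 kg: block 46 (x) x 84 (y) x 22 mm high, flat sides, wings at the y ends up to 36 mm; alike turned half round. Origin: middle of the flat underside; z up, y its length. Below, a round steel stem of 16 mm down to z = -42 mm, foot tapered to 6 mm over 12 mm, a groove at z = -24 to -14 mm. Grip it across x; fingertips may pass 15 mm below the underside.
- stand: fixed storage stand: dark plate 100 x 100 x 14 mm with a grey post 36 x 36 mm up to z = 65 mm; the cup's stem stands in its loose 20 mm hole (no catch), the underside on the post, at any yaw. Origin: centre of the plate's underside, z up
- socket (a point): mouth of the chin rest's socket: centre of the top of a white block 36 x 36 x 44 mm with an 18 mm hole. z up; y along the line of the two round steel catch bosses on its sides. Cup home: its origin here, underside on this face. Spring balls inside resist the stem from 15 mm before home, by 10 to 18 N, and snap into its groove 4 mm before home, drawing it down; over 16 N of pull they may let go.
- head (a joint): the lift of the socket block against its stiff spring, m, up positive, 0 unloaded; it yields about 1 mm per 16 N. Besides, the block rides with up to 9 mm of free up-and-down play on its post and starts anywhere in it; it offers a few N of drag there, and load builds up only at the end of the play. So heights tell little of the load: go by a force reading.
- case: black closed spectacle case 155 x 58 x 36 mm, lying on the table; origin at the centre of its underside; leave alone
- lens_cap: small black round lens cap, 32 mm in diameter, 14 mm high, flat on the table; origin at the centre of its underside; leave alone
- spray: small round lens spray bottle, 36 mm in diameter, 100 mm tall, standing on the table; origin at the centre of its underside; leave alone
- chin_base: fixed base of the chin rest: white plate 160 x 120 x 22 mm on the table, a post in its middle that carries the socket block, whose mouth stands between about 140 and 180 mm above the table. Origin: centre of the plate's underside, z up
There are look-alikes about, which are no part of the job. There is more than one size of the chin_base; the one meant has the size given above.

How it is judged (in metres and radians):
On the way, in this order (a step that is already met when the one before it is completed fails the run):
1. the cup is pressed home in the chin rest's socket (z of cup in the frame of socket below 0.002 m and horizontal distance between cup and socket below 0.003 m), for 0.1 s.
2. the seated cup is held under an upward pull of 6.5 to 15 N for 0.6 s (value of joint head between 0.0004 and 0.00094 m and contact force between the fingers and cup above 1 N and z of cup in the frame of socket below 0.003 m and horizontal distance between cup and socket below 0.003 m), for 0.6 s.
At the end, for the whole second after the job is handed in: The cup rests released in the chin rest's socket, its underside within 2 mm of the socket's top face, centred within 3 mm, upright within 0.06 rad, its length along the line of the catch bosses within 0.2 rad (either way round), and the sprung socket block is back at rest, unloaded (all of step 1 and z of cup in the frame of socket above -0.002 m and angle between cup's own z axis and vertical below 0.06 rad and angle between the y axis of cup and the y axis of socket, either way round below 0.2 rad and linear speed of cup below 0.01 m/s and value of joint head between -0.0006 and 0.0003 m); the robot touches nothing.
It fails at once if the cup is pulled with more than 16.5 N (the socket block lifted over 1.03 mm) (value of joint head above 0.00103 m).
It fails at once if the socket is pressed down with more than 30 N (block down over 1.9 mm) (value of joint head below -0.0019 m).
It fails at once if a bystander is moved by over 20 mm (distance of any of case, lens_cap, spray from where it was at the start of the episode above 0.02 m).
It also fails if it takes over 61 s, if anything falls off the work surface, if the arm or the gripper's body presses on something with over 40 N, if the wrist force passes 120 N, or if a joint passes its speed limit or range.

## Working session

There is one attempt and no reset: what is moved stays moved. The work goes in short steps, each a Python script; the robot and the scene stay as the last script left them, time stands still between calls to the robot, and variables do not carry over. Pictures are saved under pics/ and viewed, about 8 in all and at most 12, crops included, and the job is handed in when it is done.

```bash
mkdir -p pics; cat > h.py <<'E'
import numpy as np, cv2
from cell import env
def snap(n,f):
    c=env.get_calibration(n); im=env.read_camera(n)
    cv2.imwrite(f'pics/{f}.png',cv2.cvtColor(im,cv2.COLOR_RGB2BGR)); return c,im
def ray(c,u,v,fish=False):
    x=(u-c['cx'])/c['fx']; y=(v-c['cy'])/c['fy']
    if fish:
        r=np.hypot(x,y); s=np.sin(r)/r if r>1e-9 else 1; d=np.array([x*s,-y*s,-np.cos(r)])
    else: d=np.array([x,-y,-1.])
    return np.array(c['position']),np.array(c['attitude'])@d
def atz(c,u,v,z,fish=False):
    p,d=ray(c,u,v,fish); return p+d*(z-p[2])/d[2]
def tri(rs):
    A=np.zeros((3,3));b=np.zeros(3)
    for p,d in rs:
        d=d/np.linalg.norm(d);M=np.eye(3)-np.outer(d,d);A+=M;b+=M@p
    return np.linalg.solve(A,b)
E
python3 - <<'E'
from h import *
for n in('scene','side','wrist'):
    c,i=snap(n,n+'0'); print(n,c)
print(env.read_time(),env.read_ee_rot(),env.read_force())
E
```

```text
scene {'fx': 432.459150498388, 'fy': 432.459150498388, 'cx': 312.2542225260146, 'cy': 206.91126192293163, 'position': array([1.04666702, 0.53052185, 0.75354019]), 'attitude': array([[-0.72866199, -0.4488195 ,  0.51731302],
       [ 0.68450746, -0.45256836,  0.57151677],
       [-0.02238837,  0.77054717,  0.63698966]])}
side {'fx': 398.6880755700832, 'fy': 398.6880755700832, 'cx': 316.3480904878957, 'cy': 198.79172438843602, 'position': array([0.45957562, 0.54368246, 0.77912426]), 'attitude': array([[-0.98767809,  0.13099747, -0.08562504],
       [-0.15543775, -0.75751412,  0.63404374],
       [ 0.01819595,  0.63954048,  0.76854205]])}
wrist {'fx': 309.70691628693146, 'fy': 309.70691628693146, 'cx': 315.6863197417621, 'cy': 199.42170611850173, 'position': array([0.52588771, 0.07270653, 0.37176003]), 'attitude': array([[ 0.99999699, -0.00201248,  0.00140262],
       [ 0.00153022,  0.95866723,  0.28452557],
       [-0.00191725, -0.28452257,  0.95866743]])}
0.15 [[ 9.99999324e-01 -1.16232258e-03  3.75201776e-05]
 [-3.74308156e-05  7.69039791e-05  9.99999996e-01]
 [-1.16232546e-03 -9.99999322e-01  7.68604204e-05]] [-0.68597315  0.22459538  0.25048513]
```

View pics/scene0.png

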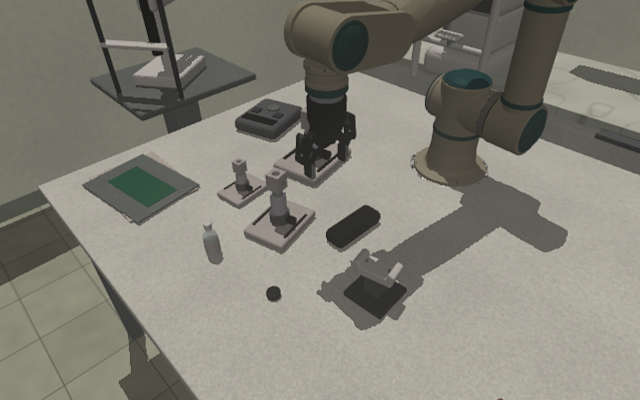

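View pics/side0.png

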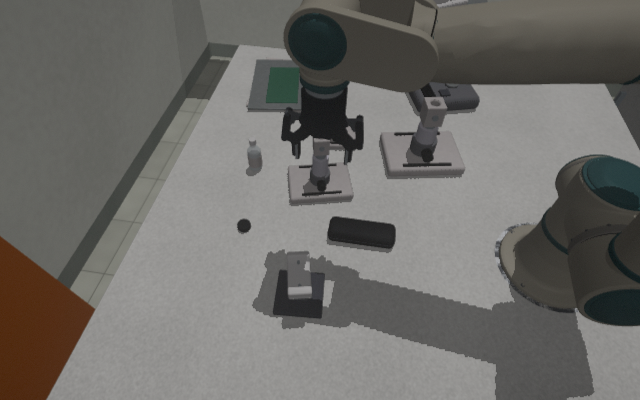

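```bash
python3 - <<'E'
from h import *
c=env.get_calibration('side')
for L in ([(289,168),(349,165),(352,193),(291,197)],[(381,133),(455,132),(463,168),(388,170)]):
    P=np.array([atz(c,*p,.022)[:2] for p in L]); print(P.round(3), [np.linalg.norm(P[i]-P[i-1]).round(3) for i in range(4)])
s=env.get_calibration('scene')
L=[(245,226),(281,196),(315,211),(281,243)]
P=np.array([atz(s,*p,.022)[:2] for p in L]); print(P.round(3), [np.linalg.norm(P[i]-P[i-1]).round(3) for i in range(4)])
L=[(218,190),(240,173),(267,184),(244,202)]
P=np.array([atz(s,*p,.022)[:2] for p in L]); print(P.round(3), [np.linalg.norm(P[i]-P[i-1]).round(3) for i in range(4)])
print('cup',tri([ray(s,378,268),ray(c,299,273)]))
print('sock',tri([ray(s,276,174),ray(c,321,146)]))
print('spray',tri([ray(s,208,227),ray(c,253,143)]),atz(s,273,293,.01),atz(c,361,232,.03))
E
```

```text
[[ 0.631 -0.173]
 [ 0.476 -0.211]
 [ 0.459 -0.115]
 [ 0.607 -0.076]] [np.float64(0.1), np.float64(0.16), np.float64(0.098), np.float64(0.153)]
[[ 0.399 -0.356]
 [ 0.187 -0.398]
 [ 0.175 -0.253]
 [ 0.373 -0.211]] [np.float64(0.147), np.float64(0.216), np.float64(0.146), np.float64(0.202)]
[[ 0.626 -0.191]
 [ 0.481 -0.221]
 [ 0.459 -0.108]
 [ 0.6   -0.079]] [np.float64(0.114), np.float64(0.147), np.float64(0.114), np.float64(0.144)]
[[ 0.59  -0.367]
 [ 0.497 -0.391]
 [ 0.474 -0.291]
 [ 0.57  -0.271]] [np.float64(0.098), np.float64(0.096), np.float64(0.102), np.float64(0.098)]
cup [0.54097892 0.16657975 0.08403991]
sock [ 0.54436344 -0.14153764  0.15634013]
spray [ 0.72539841 -0.1855819   0.0847665 ] [0.70540572 0.01785927 0.01      ] [0.42676651 0.00603209 0.03      ]
```

```bash
python3 - <<'E'
from h import *
R=np.array([[1,0,0],[0,0,1],[0,-1,0.]])
def look(p,n):
    env.move_pose(p,R); c,im=snap('wrist',n); np.save(n+'.npy',c,allow_pickle=True)
    return cv2.cvtColor(im,cv2.COLOR_RGB2BGR)
a=look([.545,-.145,.29],'ws')
c1,_=snap('side','side_s')
b=look([.541,.15,.25],'wc')
_,s=snap('scene','scene1'); _,d=snap('side','side1')
cv2.imwrite('pics/w2.png',np.vstack([a[60:360,:],b[60:360,:]]))
s=s[:,:,::-1];d=d[:,:,::-1]
A=cv2.resize(s[150:260,200:330],(780,660)[:2]) if 0 else cv2.resize(s[150:260,210:330],None,fx=5,fy=5,interpolation=cv2.INTER_CUBIC)
cv2.imwrite('pics/sc.png',A)
print(env.read_time(),env.read_force())
E
```

```text
2.2167 [0.24664004 0.14960416 0.54544934]
```

View pics/w2.png

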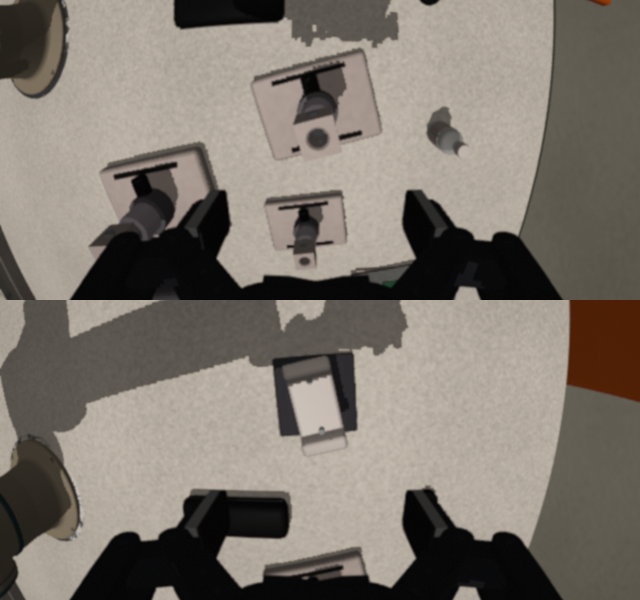

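View pics/sc.png

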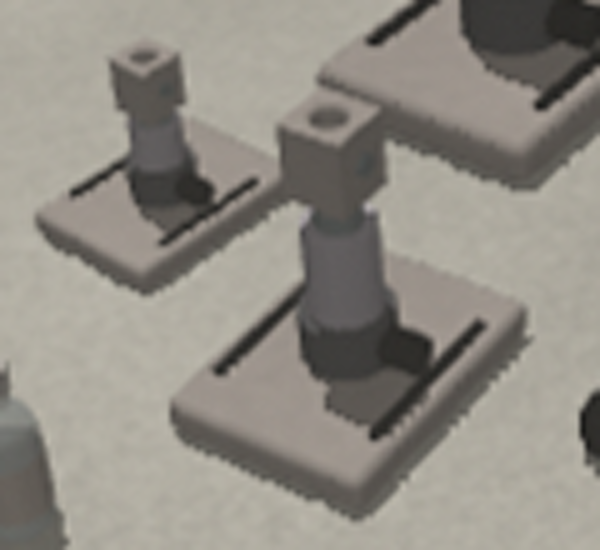

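```bash
python3 - <<'E'
import cv2,numpy as np
r=lambda n,x,y,w,h,k:cv2.resize(cv2.imread(f'pics/{n}.png')[y:y+h,x:x+w],None,fx=k,fy=k,interpolation=cv2.INTER_CUBIC)
a=r('ws',280,165,65,50,6)   # block
b=r('wc',265,108,100,112,3)  # cup? 
c=r('side1',295,125,65,50,6)
d=r('scene1',255,160,65,50,6)
b=cv2.copyMakeBorder(r('wc',280,105,80,120,2),0,0,0,0,0)
cv2.imwrite('pics/m.png',np.vstack([np.hstack([a,c]),np.hstack([d,cv2.resize(cv2.imread('pics/wc.png')[110:220,250:393],(390,300),interpolation=cv2.INTER_CUBIC)])]))
E
```

```text
(no output)
```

View pics/m.png

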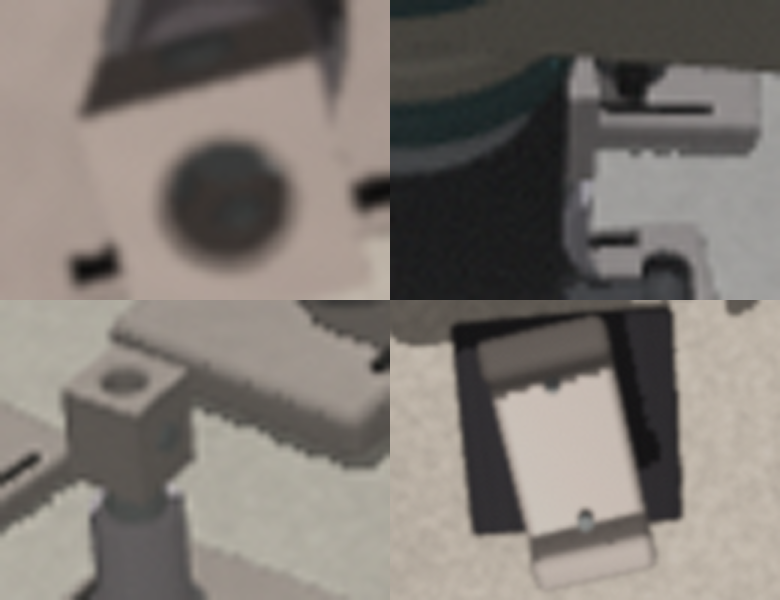

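```bash
python3 - <<'E'
from h import *
ws=np.load('ws.npy',allow_pickle=True).item();wc=np.load('wc.npy',allow_pickle=True).item();s=env.get_calibration('scene')
print('socket',tri([ray(ws,318,199,1),ray(s,275.8,173.3)]))
for z in(.14,.15,.16,.17,.18):print(z,atz(ws,318,199,z,1)[:2],atz(s,275.8,173.3,z)[:2])
P=[atz(ws,280+x/6,165+y/6,.162,1)[:2] for x,y in((82,115),(322,55))];print('edge',P,np.linalg.norm(P[1]-P[0]),np.degrees(np.arctan2(*(P[1]-P[0])[::-1])))
f=lambda x,y,z:atz(wc,250+(x-390)/2.727,110+(y-300)/2.727,z,1)[:2]
Q=[f(*p,.087) for p in((553,387),(586,520),(495,400),(530,530),(612,370),(642,520))]
print(np.round(Q,4))
for i in(0,2,4): d=Q[i]-Q[i+1];print(np.degrees(np.arctan2(d[1],d[0])))
# wing tops z .101
W=[f(*p,.101) for p in((480,347),(600,317),(540,588),(655,562))];print(np.round(W,4),np.mean(W,0))
print('screwmid',(Q[0]+Q[1])/2)
E
```

```text
socket [ 0.546724   -0.14879595  0.16664835]
0.14 [ 0.54797515 -0.15780807] [ 0.52319444 -0.17813715]
0.15 [ 0.54790709 -0.15486217] [ 0.53172644 -0.16658682]
0.16 [ 0.54783903 -0.15191628] [ 0.54025844 -0.1550365 ]
0.17 [ 0.54777097 -0.14897038] [ 0.54879044 -0.14348617]
0.18 [ 0.54770291 -0.14602448] [ 0.55732244 -0.13193584]
edge [array([ 0.52603338, -0.13753596]), array([ 0.56164028, -0.12836366])] 0.03676931006042125 14.445279811062688
[[0.5364 0.1905]
 [0.5485 0.1408]
 [0.5153 0.1858]
 [0.5276 0.1369]
 [0.5576 0.1967]
 [0.5695 0.1408]]
103.74278465516417
104.03762492720996
102.00847350491036
[[0.5116 0.206 ]
 [0.5526 0.2161]
 [0.5316 0.1189]
 [0.5733 0.1288]] [0.54230776 0.16744707]
screwmid [0.54243573 0.16562598]
```

```bash
python3 - <<'E'
from h import *
R=np.array([[1,0,0],[0,0,1],[0,-1,0.]])
env.move_pose([.547,-.225,.29],R); c,im=snap('wrist','ws2'); np.save('ws2.npy',c,allow_pickle=True)
ws=np.load('ws.npy',allow_pickle=True).item()
# predicted pixel
C=np.array(c['attitude']).T@(np.array([.5475,-.149,.166])-c['position']); th=np.arctan2(np.hypot(C[0],C[1]),-C[2]); k=th*c['fx']/np.hypot(C[0],C[1])
u,v=c['cx']+C[0]*k,c['cy']-C[1]*k; print(u,v)
def hole(im,u,v):
    g=cv2.GaussianBlur(cv2.cvtColor(im,cv2.COLOR_RGB2GRAY),(0,0),1); x0,y0=int(u)-14,int(v)-14; p=g[y0:y0+28,x0:x0+28]
    t=(int(p.min())+int(np.percentile(p,85)))/2; n,l,st,ce=cv2.connectedComponentsWithStats((p<t).astype(np.uint8))
    return [(st[i].tolist(),(ce[i]+[x0,y0]).round(2)) for i in range(1,n)]
print(hole(im,u,v)); im1=cv2.imread('pics/ws.png')[:,:,::-1]; print(hole(np.ascontiguousarray(im1),318,199))
x0,y0=int(u)-40,int(v)-40
cv2.imwrite('pics/h2.png',cv2.resize(im[y0:y0+80,x0:x0+80,::-1],None,fx=6,fy=6,interpolation=cv2.INTER_CUBIC)); print(x0,y0)
E
```

```text
315.06369706957645 107.4139877609748
[([3, 4, 23, 22, 339], array([314.77, 106.94]))]
[([3, 4, 22, 20, 342], array([317.35, 198.39]))]
275 67
```

View pics/h2.png

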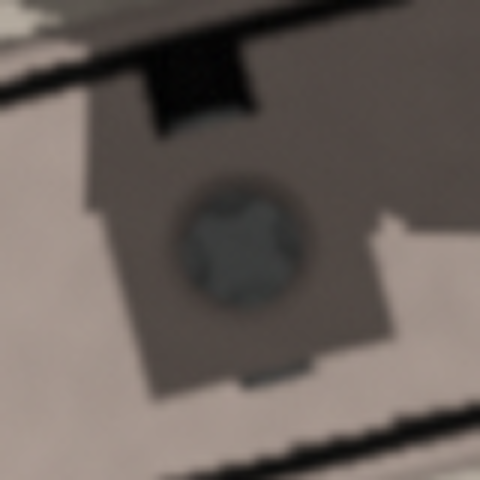

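```bash
cat >> h.py <<'E'
def Rz(a):
    a=np.radians(a); x=np.array([np.cos(a),np.sin(a),0]); y=np.array([0,0,-1.]); return np.column_stack([x,y,np.cross(x,y)])
E
python3 - <<'E'
from h import *
ws=np.load('ws.npy',allow_pickle=True).item();w2=np.load('ws2.npy',allow_pickle=True).item();s=env.get_calibration('scene')
r=[ray(ws,317.6,198.8,1),ray(w2,315.0,107.2,1)]
print(tri(r),tri(r+[ray(s,275.8,173.3)]),atz(w2,315,107.2,.166,1))
R=Rz(13.7)
env.move_pose([.5425,.1665,.16],R); print(env.read_ee_rot().round(3).tolist())
f0=env.read_force()
print(env.servo_line([.5425,.1665,.055],R,speed=.08,until_force=8),env.read_position(),env.read_force()-f0)
env.gripper_close(); env.sleep(.2)
print(env.read_finger_gap(),env.read_position(),env.read_force()-f0)
f=env.read_force()
env.servo_line([.5425,.1665,.075],R,speed=.04); env.sleep(.2); print(env.read_force()-f)
env.servo_line([.5425,.1665,.25],R,speed=.15); env.sleep(.2); print(env.read_force()-f0,env.read_moment(),env.read_finger_gap(),env.read_time())
snap('side','side2');snap('scene','scene2');snap('wrist','w2g')
a=cv2.imread('pics/side2.png');b=cv2.imread('pics/w2g.png')
cv2.imwrite('pics/g2.png',np.hstack([cv2.resize(a[120:320,200:400],(400,400)),cv2.resize(b[100:400,170:470],(400,400))]))
E
```

```text
[ 0.54743849 -0.14885347  0.16977563] [ 0.54687369 -0.14870484  0.16670618] [ 0.54744578 -0.14881693  0.166     ]
[[0.972, 0.001, -0.236], [0.236, -0.0, 0.972], [0.001, -1.0, -0.0]]
False [0.54286934 0.16658965 0.05563624] [-0.46382332  0.61661802  0.21462093]
0.04541954237564465 [0.5427446  0.16655016 0.05543313] [-1.04590565 -0.12965382  3.51156676]
[-1.10001977  0.3095972  -5.88462216]
[-0.16804768  0.28795007 -3.09331072] [ 0.0095356   0.00977304 -0.02826463] 0.045499494227942056 9.6833
```

View pics/g2.png

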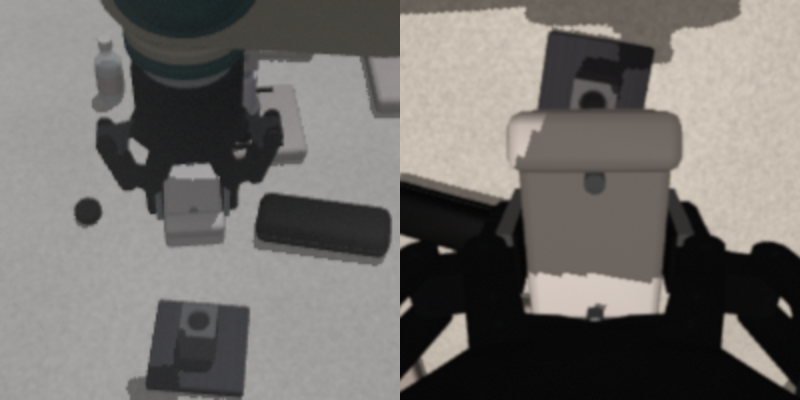

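```bash
python3 - <<'E'
from h import *
c=env.get_calibration('wrist'); p=env.read_position(); R0=env.read_ee_rot()
for px in((316.3,236.5),(317.8,334)): print((R0.T@(atz(c,*px,.2816,1)-p)).round(4))
s=env.get_calibration('side')
R=Rz(14.3); X=[.5473,-.1488]
env.move_pose([*X,.25],R); env.servo_line([*X,.205],R,speed=.08); env.sleep(.3)
f0=env.read_force(); np.save('f0.npy',f0); print(f0,env.read_position(),env.read_time())
snap('scene','scene3');_,d=snap('side','side3');
for z in np.arange(.202,.184,-.003):
    hit=env.servo_line([*X,z],R,speed=.02,until_force=8); 
    f=env.read_force()-f0; print(env.read_position().round(4),f.round(2),env.read_moment().round(2),hit)
    if hit or np.linalg.norm(f)>8: break
print(env.read_time())
a=cv2.imread('pics/scene3.png')
snap('scene','scene4'); b=cv2.imread('pics/scene4.png')
k=lambda i:cv2.resize(i[120:230,230:330],(400,440),interpolation=cv2.INTER_CUBIC)
cv2.imwrite('pics/s34.png',np.hstack([k(a),k(b)]))
E
```

```text
[ 0.0013 -0.0319  0.0252]
[ 0.0021 -0.0319 -0.024 ]
[-1.1896938   0.1584594  -2.91697056] [ 0.54743853 -0.14889463  0.2054334 ] 12.05
[ 0.5472 -0.1488  0.2017] [1.46 0.11 0.37] [ 0.   -0.01  0.05] False
[ 0.5472 -0.1488  0.1988] [ 1.   -0.35  0.48] [ 0.02 -0.02 -0.02] False
[ 0.5472 -0.1487  0.1958] [1.45 0.35 0.05] [-0.02 -0.01  0.03] False
[ 0.5472 -0.1488  0.1928] [ 0.78 -0.72  0.46] [ 0.01 -0.    0.01] False
[ 0.5472 -0.1488  0.1898] [ 1.3  -0.04  0.01] [-0.   -0.05  0.01] False
[ 0.5471 -0.1489  0.1867] [ 0.09 -0.07 -0.26] [-0.09  0.1   0.02] False
[ 0.5472 -0.1489  0.1837] [ 0.32 -0.78 -1.3 ] [-0.24  0.08 -0.01] False
14.25
```

View pics/s34.png

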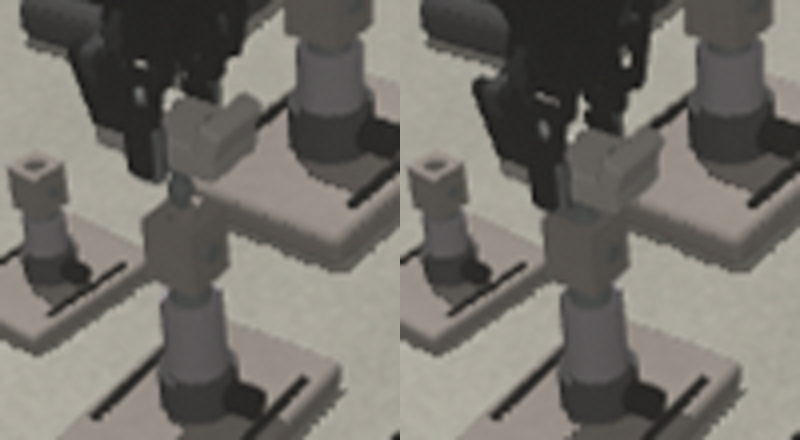

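```bash
python3 - <<'E'
from h import *
R=Rz(14.3); X=[.5473,-.1488]; f0=np.load('f0.npy'); z=.183; pk=0;snapd=False
while z>.145:
    z-=.0005 if pk>6 else .001
    env.servo_line([*X,z],R,speed=.01)
    f=env.read_force()-f0; pk=max(pk,f[2]); 
    print(round(z,4),env.read_position()[2].round(4),f.round(1),env.read_moment().round(2)[:2])
    if pk>9 and f[2]<pk-6: snapd=True; print('SNAP')
    if f[2]>(17 if snapd else 20.5): break
    if env.read_time()>35: break
print(env.read_time(),env.read_finger_gap(),pk)
E
```

```text
0.182 0.1819 [-0.3 -1.5  1.5] [-0.33  0.17]
0.181 0.1809 [-0.5 -1.3  0.5] [-0.35  0.11]
0.18 0.1799 [-0.  -2.3  0.7] [-0.35  0.18]
0.179 0.1789 [-0.2 -2.7  0. ] [-0.4   0.17]
0.178 0.1779 [-0.8 -1.9  0.2] [-0.42  0.17]
0.177 0.1769 [ 0.1 -2.3  0.5] [-0.43  0.19]
0.176 0.1759 [ 0.9 -2.5  1. ] [-0.44  0.21]
0.175 0.1749 [ 0.1 -2.4  0.7] [-0.43  0.21]
0.174 0.1739 [-0.4 -3.   0.5] [-0.41  0.27]
0.173 0.1729 [ 1.1 -3.2  0.3] [-0.47  0.21]
0.172 0.1719 [ 0.4 -1.9  0.5] [-0.44  0.23]
0.171 0.1709 [-0.4 -2.1  1.2] [-0.49  0.21]
0.17 0.1699 [ 0.7 -2.5  0. ] [-0.5   0.23]
0.169 0.1689 [ 0.3 -2.9  0.3] [-0.5   0.24]
0.168 0.1679 [-0.2 -2.8  1.1] [-0.48  0.31]
0.167 0.167 [-0.9 -3.8  2.6] [-0.5   0.39]
0.166 0.166 [-0.6 -2.7  1.8] [-0.59  0.42]
0.165 0.1649 [-2.  -3.5  1.8] [-0.71  0.45]
0.164 0.1639 [-0.9 -4.5  2.6] [-0.76  0.51]
0.163 0.1632 [-2.9 -4.1  4. ] [-0.91  0.6 ]
0.162 0.1625 [-1.9 -4.4  4. ] [-0.91  0.6 ]
0.161 0.1617 [-2.7 -4.6  4.4] [-0.9   0.72]
0.16 0.1608 [-1.9 -2.8  6.5] [-0.53  0.77]
0.1595 0.1605 [-3.  -3.4  8. ] [-0.6   0.96]
0.159 0.1599 [-2.4 -3.   6.7] [-0.62  0.74]
0.15
[... 546 characters left out ...]
NAP
0.1525 0.152 [-1.1 -4.5  0.6] [-0.93  0.47]
SNAP
0.152 0.1515 [-1.  -5.2  0.1] [-0.83  0.54]
SNAP
0.1515 0.151 [-1.7 -4.2  1. ] [-0.87  0.52]
SNAP
0.151 0.1505 [-1.6 -4.2  0.5] [-0.92  0.53]
SNAP
0.1505 0.1502 [-2.4 -4.9  2.1] [-0.85  0.64]
SNAP
0.15 0.1501 [-1.8 -4.1  3.4] [-0.82  0.81]
SNAP
0.1495 0.1499 [-4.2 -3.9  6.1] [-0.79  0.98]
0.149 0.1498 [-4.  -4.1  6.4] [-0.69  1.15]
0.1485 0.1497 [-5.9 -4.2  8.9] [-0.66  1.28]
0.148 0.1495 [-5.8 -3.5 11. ] [-0.65  1.44]
0.1475 0.1494 [-7.4 -2.5 12. ] [-0.62  1.68]
0.147 0.1493 [-8.2 -3.6 14.1] [-0.55  1.82]
0.1465 0.1492 [-9.5 -2.5 15.7] [-0.55  1.95]
0.146 0.149 [-10.4  -1.9  17.6] [-0.49  2.14]
27.15 0.04502016592169175 17.553341408702988
```

```bash
python3 - <<'E'
from h import *
R=Rz(14.3); X=[.5470,-.1494]; f0=np.load('f0.npy')
def F(n=4):
    a=[]
    for _ in range(n): a.append(env.read_force()-f0); env.sleep(.02)
    return np.mean(a,0)
z=.146; last=0
env.servo_line([*X,.1495],R,speed=.01)
z=.1495;print(F().round(1),env.read_position())
while z<.175 and env.read_time()<44:
    p=-F(3)[2] if z>.15 else 0
    if p>10.8: break
    z+=.0008 if p<3.5 else (.0004 if p<8 else .0002)
    env.servo_line([*X,z],R,speed=.01)
    f=F(3); print(round(z,4),env.read_position()[2].round(4),f.round(1))
print('hold',env.read_time())
t=env.read_time()
while env.read_time()-t<1.4:
    f=F(5); print(f.round(2))
    if f[2]<-13.5: z-=.0003; env.servo_line([*X,z],R,speed=.01)
    elif f[2]>-9.5: z+=.0002; env.servo_line([*X,z],R,speed=.01)
print(env.read_time(),env.read_position(),env.read_finger_gap(),env.read_moment())
E
```

```text
[-3.3 -1.3  6.1] [ 0.54702855 -0.149111    0.14977303]
0.1503 0.15 [-1.9 -0.7  3.5]
0.1511 0.1506 [-0.7 -0.2  0. ]
0.1519 0.1518 [-0.7  0.2 -0.1]
0.1527 0.1528 [-1.4  0.8 -0.3]
0.1535 0.1536 [-1.2 -0.   0.5]
0.1543 0.1544 [-1.5  0.9  0.5]
0.1551 0.1552 [-1.3  0.7  0.4]
0.1559 0.156 [-2.1  1.2 -0.3]
0.1567 0.1568 [-2.8  0.6 -0. ]
0.1575 0.1576 [-2.2  0.9  0.5]
0.1583 0.1584 [-1.8  0.7  0.1]
0.1591 0.1592 [-2.   0.4  0.3]
0.1599 0.1595 [-0.5 -1.3 -3.7]
0.1603 0.1599 [ 0.2 -2.1 -6.5]
0.1607 0.1603 [ 0.1 -3.1 -8.8]
0.1609 0.1606 [  0.6  -3.8 -10.7]
0.1611 0.1607 [ -0.1  -3.7 -12.3]
hold 33.675
[ -0.17  -3.9  -12.41]
[ -0.62  -3.74 -12.71]
[ -0.66  -3.36 -12.77]
[ -0.44  -3.39 -12.9 ]
[ -0.72  -4.28 -13.5 ]
[ -0.71  -3.97 -13.34]
[ -1.01  -4.09 -13.65]
[ -1.44  -4.27 -12.39]
[ -1.87  -3.82 -12.59]
[ -1.84  -3.54 -12.23]
[ -1.74  -3.96 -12.31]
[ -2.02  -3.86 -12.81]
[ -1.68  -4.16 -12.71]
[ -2.25  -3.74 -12.34]
35.0917 [ 0.54697443 -0.14939245  0.16079665] 0.04506293489655552 [-0.75419753  0.69662276  0.00403558]
```

```bash
python3 - <<'E'
from h import *
R=Rz(14.3); X=[.5470,-.1494]; f0=np.load('f0.npy')
def F(n=4):
    a=[]
    for _ in range(n): a.append(env.read_force()-f0); env.sleep(.02)
    return np.mean(a,0)
env.servo_line([*X,.1515],R,speed=.01); z=.1515; print(F().round(1))
while z>.146:
    z-=.0005; env.servo_line([*X,z],R,speed=.01); f=F(2)
    if f[2]>13: break
print(z,f.round(1),env.read_position(),env.read_time())
env.servo_line([*X,.1508],R,speed=.01); print(F().round(1),env.read_position())
env.ungrasp(); env.sleep(.2); print((env.read_force()-f0).round(1),env.read_finger_gap())
hit=env.servo_line([*X,.29],R,speed=.1,until_force=10); print(hit,env.read_position(),env.read_force())
c,_=snap('wrist','we'); np.save('we.npy',c,allow_pickle=True); snap('scene','sce')
print(env.read_time())
a=cv2.imread('pics/sce.png')[110:240,210:340];b=cv2.imread('pics/we.png')[120:280,230:390]
k=lambda i:cv2.resize(i,(400,400),interpolation=cv2.INTER_CUBIC)
cv2.imwrite('pics/end.png',np.hstack([k(a),k(b)]))
E
```

```text
[-6.6 -2.3  0.8]
0.146 [-9.5 -0.8  5.4] [ 0.54759939 -0.14952453  0.14991164] 39.3583
[-6.8 -2.2  0.4] [ 0.54750351 -0.14947045  0.15351004]
[ 1.6 -0.3  2.8] 0.08564810037121719
False [ 0.54683974 -0.14933611  0.28918792] [ 0.81098997 -0.11458146  0.03768293]
42.3833
```

View pics/end.png

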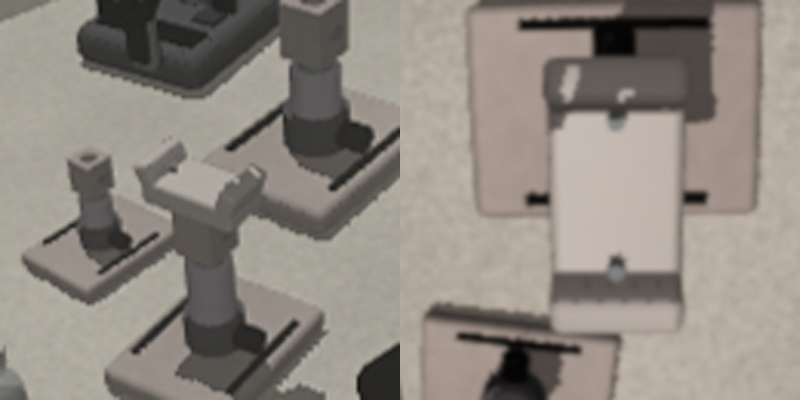

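```bash
python3 - <<'E'
from h import *
we=np.load('we.npy',allow_pickle=True).item()
f=lambda x,y,z:atz(we,230+(x-400)*.4,120+y*.4,z,1)
a,b=f(616,118,.186),f(616,268,.186); d=a-b; print((a+b)/2,np.degrees(np.arctan2(d[1],d[0])))
print(env.read_force(),env.read_time()); env.sleep(.5); env.sign_off()
E
```

```text
[ 0.5479359 -0.1478404  0.186    ] 104.4245717063248
[ 0.04393913  0.66211332 -0.11554049] 42.3833
the job is handed in; nothing more can be done
```

The cup is seated in the 160 x 120 mm chin rest, the pull test held, and I let go and handed the job in at about 43 s. No verdict was reported.

- **Pressing in:** Resistance peaked at about 12 N, then the stem snapped in. After about 3.5 mm of free travel it stopped firmly, and I pressed to 17.6 N.
- **Pull test:** The pull rose through the play to about 12 N. I held 12.2–13.7 N for 1.4 s and the catch held.
- **Final state:** The last wrist picture puts the cup about 1 mm from the measured socket centre. Its length lies at 104.4°, against about 104.5° for the bosses. It looks flush on the block, and the gripper came up freely with no force left on the tool.

**Disagreements:**
- **Second press:** I meant to press to 13 N again before letting go, but it reached only 5.4 N, with the arm about 4 mm above its commanded height. It stopped at the same tool height (149.9 mm) where the first press read about 6 N, so I took the cup as still home.
- **Side load:** That second press also showed up to about 9.5 N of sideways force, which went away when the fingers opened.
- **Not checked:** I did not measure the final gap between cup and block to the millimetre. I also did not re-measure the spectacle case, lens cap and spray bottle; the arm stayed clear of them throughout.

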